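Put the mixed-up jam jars back behind their signs

ROBOT

A 6-joint arm with a two-finger parallel gripper is mounted at the origin on a cart in front of the work surface, level with it; the furniture and walls round the work are solid. World frame = base frame: x ahead of the robot, y to its left, z up, the work surface at z = 0. Lengths are in m, angles in rad, forces in N, time in s.
With the tool pointing down it reaches from about 0.35 to 0.725 m from the base axis. Payload 6 kg.
Tool frame: the origin (TCP) lies midway between the tips of the shut fingers; the grasp point (between the pads) lies 19 mm behind it; z points along the fingers, y is the line along which they close (so a half turn about z gives the same grasp; the last joint's range is limited). The gripper opens to 85 mm and grips with 20 to 120 N. Pads are 22 mm wide; open, the fingers measure 114 mm over their backs; the gripper's body (76 mm by 85 mm) begins 54 mm behind the grasp point. The pads swing forward as they close: fully open they stand 13 mm farther back than shut.
Start: joints at [-0.782, 0.04, 0.085, 0, -1.615, -0.334], TCP at [0.264, -0.539, 0.208] pointing down, gripper open.
Joint ranges: [-2.56, 2.56], [-1.29, 2.01], [-1.08, 1.49], [-3.29, 1.98], [-2.81, -0.18], [-2.99, 2.99]. Speed limits (rad/s): [2.57, 2.57, 3.01, 3.14, 3.14, 3.14].

INTERFACE

Orientations are given as a unit quaternion [w, x, y, z].
In Python, from workcell import bot gives the robot as it stands. The module is installed in compiled form; this text tells all that it offers.
- The arm moves only by the tool send_rows, never from a script. Its argument "commands" is a list of rows, each an object with "slide": the shift along the tool's x, y, z in cm, a list of three; "rotation": the turn, a rotation vector about the tool's x, y, z in degrees, a list of three. A call has 1 to 10 rows; each row shifts and turns the commanded pose from where the row before left it, along the tool's axes as they then stand; what a row does not reach is not made up. A row lasts 1/8 s, in which the tool goes at most 62.5 mm and 10.7 degrees, less where a joint would pass 70% of its speed; a pose out of reach is approached as far as the arm can. A call is refused whole if a number of a shift passes 6.25 or a number of a turn 10.7, either way. A call with a gripper value outside its range is refused whole. "gripper" is the opening, from -1 (shut) to 1 (fully open), set as the call begins (left out, the last holds). The fingers move at their own pace and stop on an object; "squeeze" is the grip in N (left out, the last holds). Time passes only in rows, so rows that do not move let the fingers close. It gives the time, the measured TCP pose, the force, the opening and the grip force at its end, in the units of the state.
- bot.read_state(): the state, without advancing time (a new reading comes with each control period).
- bot.snapshot(name): name is "side" or "top" or "wrist"; returns a dict with "image" (480x640x3 uint8, red, green, blue), "fx", "fy", "cx", "cy" (pixels), "dist_coeffs" ([k1, k2, p1, p2, k3] as OpenCV has them; the pictures are not rectified), "R" (3x3) and "t" (3): a world point X has camera coordinates R X + t; the wrist camera has in their place "hand_eye" (4x4, takes a point from camera to tool coordinates, whose origin is the TCP and whose axes are the flange's). Camera axes: x right, y down, z forward; pixel columns grow to the right and rows downward; lengths in m; the calibration is good to about 2 mm. A picture is of the moment at which its call begins: read the wrist's pose just before it. There is no depth.
- bot.job_done(): hands the job in; it is judged then, once.
The state is a dict: "clock": time; "q": joint angles; "joint_vel": joint speeds; "tau": joint torques, N m; "position": TCP position; "eef_rot": TCP orientation; "wrist_force": force on the tool from outside, world axes, zero at the start; "torque": the same for the moment, N m; "opening": finger opening in m; "grip_force": force on a finger pad.
Only numpy, scipy, OpenCV 4.12 (cv2) and the standard library are available. Lean on these libraries where they do the work, as an engineer would, in place of code of your own. Each camera call takes 0.05 s, during which the arm holds its last target. There are 200 camera calls.

TASK

The four jam jars on the buffet have been put back in the wrong wooden holders: change them round so that every jar stands upright, down in the well of the holder whose plate has the colour of its lid. The steel coaster is free if you need to park a jar on the way. Set the glass jars down without dropping or tipping them, and leave the glass of stirrers alone.

Things in the scene. Friction and masses are not known exactly. Their poses are not given: they have to be found in the camera images.
- jar_red: glass jam jar with a red lid (red rings on its cream label), a plain upright cylinder 50 mm in diameter and 90 mm high, about 0.26 kg, loose; origin at the centre of its underside, z up. Grip it from above across its diameter, in its upper half
- jar_yellow: glass jam jar with a yellow lid (yellow rings on its cream label), a plain upright cylinder 50 mm in diameter and 90 mm high, about 0.26 kg, loose; origin at the centre of its underside, z up. Grip it from above across its diameter, in its upper half
- jar_green: glass jam jar with a green lid (green rings on its cream label), a plain upright cylinder 50 mm in diameter and 90 mm high, about 0.26 kg, loose; origin at the centre of its underside, z up. Grip it from above across its diameter, in its upper half
- jar_blue: glass jam jar with a blue lid (blue rings on its cream label), a plain upright cylinder 50 mm in diameter and 90 mm high, about 0.26 kg, loose; origin at the centre of its underside, z up. Grip it from above across its diameter, in its upper half
- holder_red: fixed wooden jar holder, 80 x 86 mm, 28 mm high, with a sloping red plate bearing a cream strawberry sign along its front, out to 60 mm on its -x side; in its top a round well 66 mm wide, 16 mm deep (8 mm play round a jar), its axis through the origin. Origin on the underside, at counter height; well floor 12 mm above it; z up
- holder_yellow: fixed wooden jar holder, 80 x 86 mm, 28 mm high, with a sloping yellow plate bearing a cream lemon sign along its front, out to 60 mm on its -x side; in its top a round well 66 mm wide, 16 mm deep (8 mm play round a jar), its axis through the origin. Origin on the underside, at counter height; well floor 12 mm above it; z up
- holder_green: fixed wooden jar holder, 80 x 86 mm, 28 mm high, with a sloping green plate bearing a cream gooseberry sign along its front, out to 60 mm on its -x side; in its top a round well 66 mm wide, 16 mm deep (8 mm play round a jar), its axis through the origin. Origin on the underside, at counter height; well floor 12 mm above it; z up
- holder_blue: fixed wooden jar holder, 80 x 86 mm, 28 mm high, with a sloping blue plate bearing a cream blueberry sign along its front, out to 60 mm on its -x side; in its top a round well 66 mm wide, 16 mm deep (8 mm play round a jar), its axis through the origin. Origin on the underside, at counter height; well floor 12 mm above it; z up
- coaster: round steel coaster, 84 mm in diameter, 5 mm high, flat on top, fixed, empty at the start; origin at the centre of its underside, z up; a jar can be parked on it
- stirrer_glass: clear glass tumbler full of wooden stirrers, 82 mm in diameter, 85 mm high without the sticks and 152 mm with them, loose, to the right of the toaster; origin at the centre of its underside, z up; not to be disturbed
Not all that is in view belongs to the job. Leave any pink look-alike of the jar_yellow alone.

How it is judged:
At the end, for the whole second after the job is handed in: Each jar stands in the holder of its lid's colour: within 11 mm of the well's axis, its underside 8 to 16 mm above the holder's (on the floor of the well), within 0.1 rad of upright and at rest (horizontal distance between jar_red and holder_red below 0.011 m and z of jar_red in the frame of holder_red between 0.008 and 0.016 m and angle between each of jar_red, jar_yellow, jar_green, jar_blue's own z axis and vertical below 0.1 rad and linear speed of each of jar_red, jar_yellow, jar_green, jar_blue below 0.02 m/s and horizontal distance between jar_yellow and holder_yellow below 0.011 m and z of jar_yellow in the frame of holder_yellow between 0.008 and 0.016 m and horizontal distance between jar_green and holder_green below 0.011 m and z of jar_green in the frame of holder_green between 0.008 and 0.016 m and horizontal distance between jar_blue and holder_blue below 0.011 m and z of jar_blue in the frame of holder_blue between 0.008 and 0.016 m); the robot touches nothing.
It fails at once if a jar is dropped or flung (moves faster than 0.7 m/s with no finger on it, as after a fall of about 25 mm) ((linear speed of jar_red above 0.7 m/s and contact force between the fingers and jar_red below 0.05 N) or (linear speed of jar_yellow above 0.7 m/s and contact force between the fingers and jar_yellow below 0.05 N) or (linear speed of jar_green above 0.7 m/s and contact force between the fingers and jar_green below 0.05 N) or (linear speed of jar_blue above 0.7 m/s and contact force between the fingers and jar_blue below 0.05 N)).
It fails at once if a jar is tipped by more than 0.6 rad (angle between any of jar_red, jar_yellow, jar_green, jar_blue's own z axis and vertical above 0.6 rad).
It fails at once if the glass of stirrers is pushed more than 20 mm from its place or tipped (distance of stirrer_glass from where it was at the start of the episode above 0.02 m or angle between stirrer_glass's own z axis and vertical above 0.3 rad).
It also fails if it takes over 131 s, if anything falls off the work surface, if the arm or the gripper's body presses on something with over 40 N, if the wrist force passes 120 N, or if a joint passes its speed limit or range.

## Working session

There is one attempt and no reset: what is moved stays moved. The work goes in short steps, Python scripts to look and compute and a tool call to move; the robot and the scene stay as the last step left them, time stands still between calls to the robot, and variables do not carry over. Pictures are saved under pics/ and viewed, at most 14 in all, crops included, and the job is handed in when it is done.

Besides the shell and the picture viewer there is one more tool, called after "Call:" by a JSON object that holds its "name" and its "arguments", one argument or row to a line. send_rows: Moves the arm, as the interface text tells. Its arguments: {"type":"object","properties":{"commands":{"type":"array"},"gripper":{"type":"number"},"squeeze":{"type":"number"}},"required":["commands"]}

```bash
mkdir -p pics; ls; python3 - <<'E'
from workcell import bot
import cv2
print(bot.read_state())
for n in ("side","top"):
    s=bot.snapshot(n); cv2.imwrite(f"pics/{n}0.png",s["image"][:,:,::-1])
    print(n,{k:v for k,v in s.items() if k!="image"})
E
```

```text
pics
{'clock': 0.0, 'q': array([-7.82308104e-01,  4.08163839e-02,  8.37960615e-02, -4.63481269e-04,
       -1.61553714e+00, -3.33683994e-01]), 'joint_vel': array([-1.01884364e-04, -5.85517897e-04,  4.95882334e-04,  1.04832034e-03,
       -8.43226267e-05, -2.52007286e-04]), 'tau': array([-3.24896591e-04, -3.68205714e+01,  3.47409010e+01,  6.93242624e+00,
       -5.44266353e-03,  2.06617921e-05]), 'position': array([ 0.26345901, -0.53863215,  0.20656826]), 'eef_rot': array([-2.72535774e-04, -2.25457089e-01,  9.74252674e-01,  8.68751041e-04]), 'wrist_force': array([ 0.27855984, -0.01485482, -0.07293999]), 'torque': array([0.05457147, 0.01300165, 0.03135777]), 'grip_force': 0.0, 'opening': 0.08544295170841086}
side {'fx': 586.3644144500619, 'fy': 586.3644144500619, 'cx': 322.8086941478855, 'cy': 240.52339305925176, 'dist_coeffs': array([3.90738996e-05, 0.00000000e+00, 0.00000000e+00, 0.00000000e+00,
       0.00000000e+00]), 'R': array([[-0.865014  , -0.50127654,  0.02173955],
       [-0.28990589,  0.4639656 , -0.83707258],
       [ 0.40951844, -0.73038192, -0.54665976]]), 't': array([0.46608904, 0.27241127, 0.69882055])}
top {'fx': 490.03943049031005, 'fy': 490.03943049031005, 'cx': 317.2272328531898, 'cy': 229.48109505596008, 'dist_coeffs': array([-0.08617664,  0.        ,  0.        ,  0.        ,  0.        ]), 'R': array([[-0.08478948, -0.99639819, -0.00118368],
       [-0.96695859,  0.08257081, -0.24119108],
       [ 0.24042009, -0.0193059 , -0.97047692]]), 't': array([-0.0670819 ,  0.61984511,  0.76922022])}
```

View pics/side0.png

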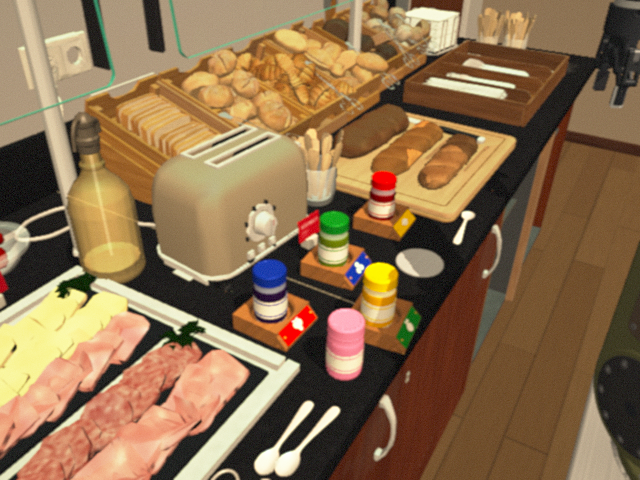

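View pics/top0.png

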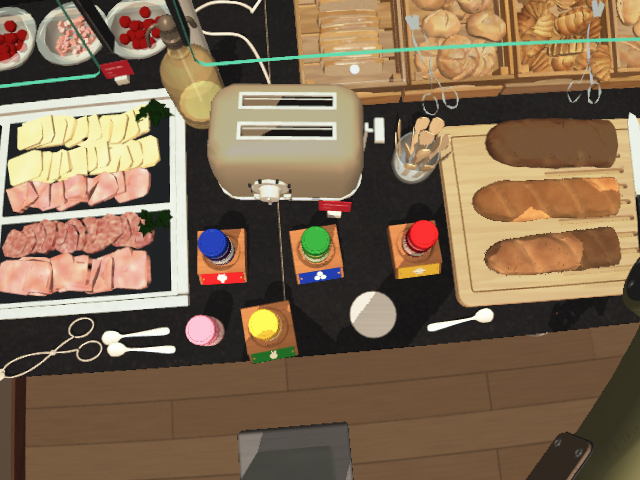

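The jars are in these holders: blue jar in red, green in blue, red in yellow, yellow in green. The pink jar at top (204,331) / side (345,343) is the look-alike. I'll measure the lids and rectify both views onto the plane of the holder tops.

```bash
cat > h.py <<'E'
import numpy as np, cv2
from scipy.optimize import least_squares
from workcell import bot
def shot(n,save=None):
    s=bot.snapshot(n); s["image"]=np.ascontiguousarray(s["image"])
    if save: cv2.imwrite(f"pics/{save}.png",s["image"][:,:,::-1])
    return s
def proj(s,X):
    K=np.array([[s["fx"],0,s["cx"]],[0,s["fy"],s["cy"]],[0,0,1]])
    return cv2.projectPoints(np.atleast_2d(X).astype(float),cv2.Rodrigues(s["R"])[0],s["t"],K,s["dist_coeffs"])[0][:,0]
def ray(s,uv,z):
    K=np.array([[s["fx"],0,s["cx"]],[0,s["fy"],s["cy"]],[0,0,1]])
    p=cv2.undistortPoints(np.array(uv,float).reshape(-1,1,2),K,s["dist_coeffs"])[:,0]
    d=np.c_[p,np.ones(len(p))]@s["R"]; c=-s["R"].T@s["t"]
    return c+d*((z-c[2])/d[:,2])[:,None]
HUE=dict(red=[(0,7),(173,180)],yellow=[(22,32)],green=[(50,75)],blue=[(108,125)])
def mask(s,col,seed,rad=45):
    hsv=cv2.cvtColor(s["image"],cv2.COLOR_RGB2HSV); m=np.zeros(hsv.shape[:2],np.uint8)
    for a,b in HUE[col]: m|=cv2.inRange(hsv,(a,150,60),(b,255,255))
    w=np.zeros_like(m); cv2.circle(w,tuple(map(int,seed)),rad,255,-1); m&=w
    n,l,st,c=cv2.connectedComponentsWithStats(m); 
    ks=[k for k in range(1,n) if st[k,4]>60]
    k=min(ks,key=lambda k:np.hypot(*(c[k]-seed))); x,y,ww,hh,a=st[k]
    return np.array([x-.5,y-.5,x+ww-.5,y+hh-.5]),a
A=np.linspace(0,2*np.pi,60); C=np.c_[np.cos(A),np.sin(A)]
def lidfit(views,boxes,x0):
    def f(p):
        o=[]
        P=np.vstack([np.c_[p[:2]+p[4]*C,np.full(60,z)] for z in (p[2],p[2]-p[3])])
        for s,b in zip(views,boxes):
            q=proj(s,P); o+=list(np.r_[q.min(0),q.max(0)]-b)
        return o+[(p[4]-.0245)*300]
    return least_squares(f,[x0[0],x0[1],.1,.018,.0245])
E
python3 - <<'E'
from h import *
S=shot("side");T=shot("top")
seeds=dict(blue=((270,275),(212,243)),green=((333,224),(315,241)),red=((383,183),(424,235)),yellow=((380,278),(264,323)))
for c,(a,b) in seeds.items():
    ba,na=mask(S,c,a);bb,nb=mask(T,c,b)
    r=lidfit([S,T],[ba,bb],ray(T,[b],.1)[0])
    print(c,ba,na,bb,nb,r.x.round(4),np.abs(r.fun).max().round(1))
print("coaster",ray(S,[(420,262.5)],.005),ray(T,[(373,314)],.005))
g=np.mgrid[0:600,0:700]
# ortho: row->x from .70 to .40 , col->y
x=0.66-g[0]/2000.; 
print(ray(T,[(212,243),(315,241),(424,235),(264,323)],.03).round(3))
cs=ray(T,[(180,220),(450,220),(180,370),(450,370)],.028);print(cs.round(3))
np.save("b.npy",cs)
x1,x0=cs[:,0].max(),cs[:,0].min();y1,y0=cs[:,1].max(),cs[:,1].min()
k=1400.
H,W=int((x1-x0)*k),int((y1-y0)*k);print(x1,y1,H,W)
g=np.mgrid[0:H,0:W];P=np.c_[(x1-g[0].ravel()/k),(y1-g[1].ravel()/k),np.full(H*W,.028)]
for n,s in (("s",S),("t",T)):
    m=proj(s,P).astype(np.float32).reshape(H,W,2)
    im=cv2.remap(s["image"],m[...,0],m[...,1],cv2.INTER_CUBIC)
    cv2.imwrite(f"pics/ortho_{n}.png",im[:,:,::-1])
E
```

```text
blue [251.5 258.5 286.5 287.5] 831 [197.5 227.5 227.5 258.5] 685 [0.5982 0.0578 0.1025 0.0157 0.0246] 0.7
green [319.5 209.5 349.5 234.5] 598 [300.5 225.5 329.5 255.5] 680 [ 0.5868 -0.1143  0.1058  0.019   0.0241] 1.1
red [371.5 170.5 396.5 190.5] 429 [403.5 219.5 438.5 252.5] 828 [ 0.5795 -0.2917  0.1061  0.0167  0.0257] 2.2
yellow [362.5 261.5 398.5 292.5] 780 [247.5 308.5 277.5 338.5] 676 [ 0.4572 -0.0186  0.1046  0.0201  0.0241] 1.7
coaster [[ 0.4603449  -0.20681137  0.005     ]] [[ 0.4644818  -0.20775288  0.005     ]]
[[ 0.614  0.072  0.03 ]
 [ 0.602 -0.115  0.03 ]
 [ 0.596 -0.313  0.03 ]
 [ 0.464 -0.014  0.03 ]]
[[ 0.663  0.131  0.028]
 [ 0.621 -0.366  0.028]
 [ 0.395  0.137  0.028]
 [ 0.355 -0.327  0.028]]
0.6633068133210289 0.1369183939980067 431 704
```

View ortho.

```bash
ls pics
```

```text
ortho_s.png
ortho_t.png
side0.png
top0.png
```

View pics/ortho_t.png

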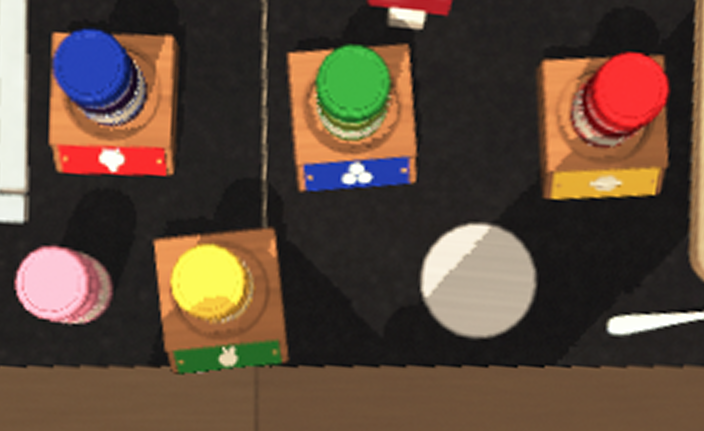

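View pics/ortho_s.png

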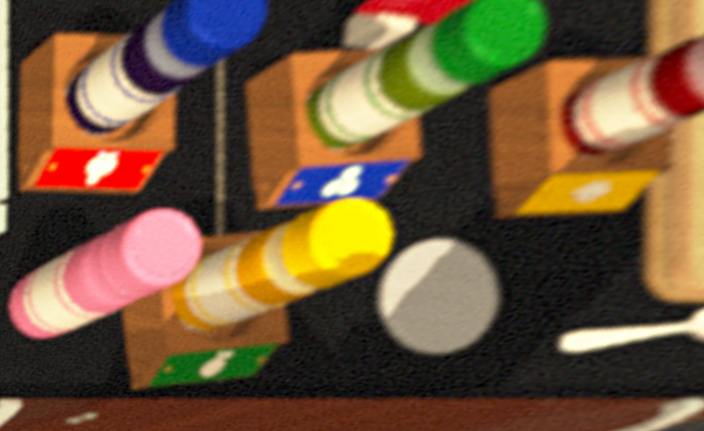

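```bash
python3 - <<'E'
from h import *
S=shot("side");T=shot("top")
def tri(a,b):
    f=lambda X:np.r_[proj(S,X)[0]-a,proj(T,X)[0]-b]
    r=least_squares(f,[.6,0,.1]);return r.x.round(3),np.abs(r.fun).max().round(1)
print("guardL",tri((111,98),(104,72)));print("guardR",tri((187,38),(200,62)))
print("knob",tri((263,222),(270,190)))
print("sign",tri((310,228),(335,208)))
print("toaster top R corner",tri((303,175),(362,105)))
print("toaster base front", ray(S,[(197,282),(300,228)],0.01).round(3), ray(T,[(220,190),(355,193)],0.05).round(3))
print("glass base S",ray(S,[(319,203)],0.0).round(3),"rim T",ray(T,[(414,165)],.085).round(3))
print("pink",ray(S,[(345,318)],.09).round(3),ray(T,[(203,330)],.09).round(3))
ic=ray(S,[(197,282)],0)
E
```

```text
guardL (array([0.772, 0.14 , 0.348]), np.float64(2.7))
guardR (array([0.751, 0.009, 0.392]), np.float64(2.2))
knob (array([ 0.681, -0.045,  0.101]), np.float64(0.5))
sign (array([ 0.658, -0.156,  0.038]), np.float64(0.4))
toaster top R corner (array([ 0.782, -0.235,  0.099]), np.float64(26.8))
toaster base front [[ 0.751  0.048  0.01 ]
 [ 0.696 -0.185  0.01 ]] [[ 0.707  0.05   0.05 ]
 [ 0.68  -0.194  0.05 ]]
glass base S [[ 0.723 -0.303  0.   ]] rim T [[ 0.712 -0.3    0.085]]
pink [[0.459 0.083 0.09 ]] [[0.456 0.08  0.09 ]]
```

Call:
{"name": "send_rows", "arguments": {
  "commands": [
    {"slide": [0,0,0],"rotation": [0,0,9]},
    {"slide": [0,0,0],"rotation": [0,0,9]},
    {"slide": [0,0,0],"rotation": [0,0,8]}
  ],
  "gripper": 1,
  "squeeze": 45
}}

```text
clock: 0.68
position: [0.2636, -0.5389, 0.2075]
eef_rot: [-0.0, 0.002, 1.0, 0.0]
wrist_force: [-0.3, -0.4, 0.1]
opening: 0.0852
grip_force: 0.0
```

Call:
{"name": "send_rows", "arguments": {
  "commands": [
    {"slide": [-3.95,3.53,0],"rotation": [0,0,0]},
    {"slide": [-3.95,3.53,0],"rotation": [0,0,0]},
    {"slide": [-3.95,3.53,0],"rotation": [0,0,0]},
    {"slide": [-3.95,3.53,0],"rotation": [0,0,0]},
    {"slide": [-3.95,3.53,0],"rotation": [0,0,0]},
    {"slide": [-3.95,3.53,0],"rotation": [0,0,0]},
    {"slide": [-3.95,3.53,0],"rotation": [0,0,0]},
    {"slide": [0,0,0],"rotation": [0,0,0]},
    {"slide": [0,0,0],"rotation": [0,0,0]}
  ]
}}

```text
clock: 1.8
position: [0.5398, -0.2915, 0.2074]
eef_rot: [-0.0, -0.001, 1.0, -0.0]
wrist_force: [-0.1, -0.7, -1.0]
opening: 0.0856
grip_force: 0.0
```

```bash
cat >> h.py <<'E'
from scipy.spatial.transform import Rotation
def wrist(save=None):
    st=bot.read_state(); s=shot("wrist",save)
    q=st["eef_rot"]; R=Rotation.from_quat([q[1],q[2],q[3],q[0]]).as_matrix()
    M=np.eye(4);M[:3,:3]=R;M[:3,3]=st["position"]; W=M@s["hand_eye"]
    s["R"]=W[:3,:3].T; s["t"]=-W[:3,:3].T@W[:3,3]; return s
E
python3 - <<'E'
from h import *
print(bot.read_state()["position"],bot.read_state()["q"].round(2))
s=wrist("w1");print(s["hand_eye"].round(3))
print("proj red lid",proj(s,[[.58,-.292,.102],[.583,-.295,.028],[.717,-.3,.085]]))
E
```

```text
[ 0.53977228 -0.29154388  0.20740659] [-0.17  0.08  0.12  0.   -1.62 -1.4 ]
[[-0.001 -0.959 -0.283  0.072]
 [ 1.    -0.001 -0.    -0.   ]
 [ 0.    -0.283  0.959 -0.168]
 [ 0.     0.     0.     1.   ]]
proj red lid [[326.13782646 278.10048296]
 [323.16924771 252.67738203]
 [317.76154238 403.046998  ]]
```

View pics/w1.png

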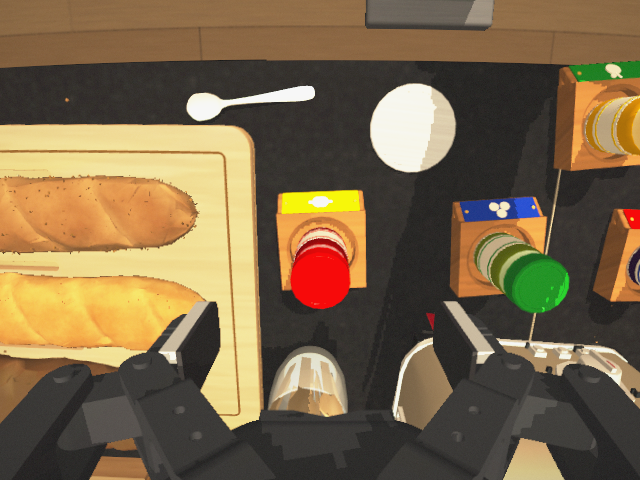

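The wrist view agrees: red lid at (320,278) against a prediction of (326,278), and the yellow holder's well is centred near (322,250) with no offset. The camera sits on the near side, clear of the glass. I'm descending on the red jar.

Call:
{"name": "send_rows", "arguments": {
  "commands": [
    {"slide": [-2.1,-0.2,0],"rotation": [0,0,0]},
    {"slide": [-2.0,0,0],"rotation": [0,0,0]},
    {"slide": [0,0,3],"rotation": [0,0,0]},
    {"slide": [0,0,3],"rotation": [0,0,0]},
    {"slide": [0,0,3],"rotation": [0,0,0]},
    {"slide": [0,0,2],"rotation": [0,0,0]},
    {"slide": [0,0,2],"rotation": [0,0,0]},
    {"slide": [0,0,1.5],"rotation": [0,0,0]},
    {"slide": [0,0,0],"rotation": [0,0,0]}
  ]
}}

```text
clock: 2.98
position: [0.5802, -0.2934, 0.0613]
eef_rot: [-0.001, -0.0, 1.0, 0.0]
wrist_force: [0.2, 0.4, 0.3]
opening: 0.0853
grip_force: 0.0
```

Call:
{"name": "send_rows", "arguments": {
  "commands": [
    {"slide": [0,0,0],"rotation": [0,0,0]},
    {"slide": [0,0,0],"rotation": [0,0,0]},
    {"slide": [0,0,0],"rotation": [0,0,0]},
    {"slide": [0,0,0],"rotation": [0,0,0]},
    {"slide": [0,0,0],"rotation": [0,0,0]},
    {"slide": [0,0,0],"rotation": [0,0,0]}
  ],
  "gripper": -1,
  "squeeze": 45
}}

```text
clock: 3.72
position: [0.5816, -0.294, 0.0642]
eef_rot: [0.001, -0.001, 1.0, -0.001]
wrist_force: [-0.9, -0.7, 4.4]
opening: 0.0481
grip_force: 46.2
```

Call:
{"name": "send_rows", "arguments": {
  "commands": [
    {"slide": [0,0,-0.5],"rotation": [0,0,0]},
    {"slide": [0,0,-1],"rotation": [0,0,0]},
    {"slide": [0,0,-2],"rotation": [0,0,0]},
    {"slide": [0,0,-2.5],"rotation": [0,0,0]},
    {"slide": [0,0,-2],"rotation": [0,0,0]},
    {"slide": [0,0,-1],"rotation": [0,0,0]},
    {"slide": [0,0,0],"rotation": [0,0,0]},
    {"slide": [0,0,0],"rotation": [0,0,0]}
  ]
}}

```text
clock: 4.72
position: [0.5804, -0.2933, 0.1512]
eef_rot: [-0.001, -0.0, 1.0, 0.001]
wrist_force: [0.7, -0.3, -3.5]
opening: 0.0479
grip_force: 46.9
```

```bash
python3 - <<'E'
from h import *
s=wrist("w2");shot("side","s2")
im=np.hstack([s["image"],cv2.resize(shot("side")["image"][120:360,240:560],(640,480))])
cv2.imwrite("pics/c2.png",cv2.resize(im,(800,300),interpolation=cv2.INTER_AREA)[:,:,::-1])
E
```

```text
(no output)
```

View pics/c2.png

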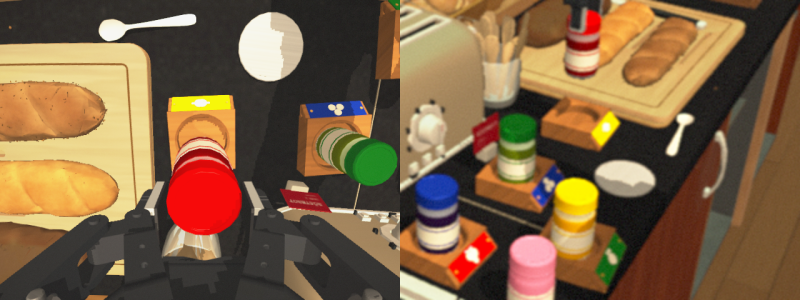

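Red jar is held upright and the yellow well at (200,130) is empty. Parking it on the coaster at (0.4625, -0.207).

Call:
{"name": "send_rows", "arguments": {
  "commands": [
    {"slide": [2.4,1.7,0],"rotation": [0,0,0]},
    {"slide": [3.4,2.6,0],"rotation": [0,0,0]},
    {"slide": [3.5,2.6,0],"rotation": [0,0,0]},
    {"slide": [2.5,1.7,0],"rotation": [0,0,0]},
    {"slide": [0,0,2],"rotation": [0,0,0]},
    {"slide": [0,0,2.5],"rotation": [0,0,0]},
    {"slide": [0,0,2],"rotation": [0,0,0]},
    {"slide": [0,0,1.5],"rotation": [0,0,0]},
    {"slide": [0,0,0.7],"rotation": [0,0,0]},
    {"slide": [0,0,0],"rotation": [0,0,0]}
  ]
}}

```text
clock: 6.12
position: [0.4626, -0.2078, 0.0652]
eef_rot: [-0.0, -0.0, 1.0, -0.0]
wrist_force: [-0.1, 0.4, -2.5]
opening: 0.048
grip_force: 47.3
```

Call:
{"name": "send_rows", "arguments": {
  "commands": [
    {"slide": [0,0,0.3],"rotation": [0,0,0]},
    {"slide": [0,0,0.2],"rotation": [0,0,0]},
    {"slide": [0,0,0],"rotation": [0,0,0]},
    {"slide": [0,0,0],"rotation": [0,0,0]}
  ]
}}

```text
clock: 6.62
position: [0.4628, -0.2077, 0.0608]
eef_rot: [0.0, -0.001, 1.0, 0.0]
wrist_force: [-0.3, -0.7, -3.7]
opening: 0.0479
grip_force: 47.3
```

Call:
{"name": "send_rows", "arguments": {
  "commands": [
    {"slide": [0,0,0.2],"rotation": [0,0,0]},
    {"slide": [0,0,0.2],"rotation": [0,0,0]},
    {"slide": [0,0,0],"rotation": [0,0,0]},
    {"slide": [0,0,0],"rotation": [0,0,0]}
  ]
}}

```text
clock: 7.12
position: [0.4631, -0.2078, 0.0572]
eef_rot: [0.0, -0.001, 1.0, -0.0]
wrist_force: [-0.2, 0.4, 2.6]
opening: 0.0479
grip_force: 47.6
```

Contact at TCP 0.057, so the jar's base is 52 mm below TCP. That matches the coaster's 5 mm. Releasing.

Call:
{"name": "send_rows", "arguments": {
  "commands": [
    {"slide": [0,0,0],"rotation": [0,0,0]},
    {"slide": [0,0,0],"rotation": [0,0,0]},
    {"slide": [0,0,0],"rotation": [0,0,0]},
    {"slide": [0,0,0],"rotation": [0,0,0]},
    {"slide": [0,0,-1],"rotation": [0,0,0]},
    {"slide": [0,0,-2],"rotation": [0,0,0]},
    {"slide": [0,0,-3],"rotation": [0,0,0]},
    {"slide": [0,0,-3],"rotation": [0,0,0]},
    {"slide": [0,0,-2],"rotation": [0,0,0]},
    {"slide": [0,0,0],"rotation": [0,0,0]}
  ],
  "gripper": 1
}}

```text
clock: 8.38
position: [0.4635, -0.2078, 0.1685]
eef_rot: [0.002, -0.0, 1.0, -0.0]
wrist_force: [0.5, 0.5, -0.5]
opening: 0.0853
grip_force: 0.0
```

Call:
{"name": "send_rows", "arguments": {
  "commands": [
    {"slide": [0,4,0],"rotation": [0,0,0]},
    {"slide": [0,4,0],"rotation": [0,0,0]},
    {"slide": [0,3,0],"rotation": [0,0,0]},
    {"slide": [0,2,0],"rotation": [0,0,0]},
    {"slide": [0,0,0],"rotation": [0,0,0]},
    {"slide": [0,0,0],"rotation": [0,0,0]}
  ]
}}

```text
clock: 9.12
position: [0.4623, -0.078, 0.1659]
eef_rot: [-0.001, -0.001, 1.0, -0.0]
wrist_force: [0.2, 0.4, -0.2]
opening: 0.0855
grip_force: 0.0
```

```bash
python3 - <<'E'
from h import *
s=wrist("w3");print(bot.read_state()["position"].round(4))
print(proj(s,[[.457,-.0186,.102],[.456,-.0206,.028],[.457,.082,.09],[.4628,-.2077,.095]]).round())
b=shot("side")["image"][120:360,240:560]
cv2.imwrite("pics/c3.png",cv2.resize(np.hstack([s["image"],cv2.resize(b,(640,480))]),(800,300),interpolation=cv2.INTER_AREA)[:,:,::-1])
for c,seed in(("yellow",proj(s,[[.457,-.0186,.1]])[0]),):
    print(mask(s,c,seed,70))
E
```

```text
[ 0.4624 -0.0782  0.166 ]
[[416. 238.]
 [394. 213.]
 [553. 233.]
 [140. 243.]]
(array([379.5, 198.5, 452.5, 272.5]), np.int32(3956))
```

View pics/c3.png

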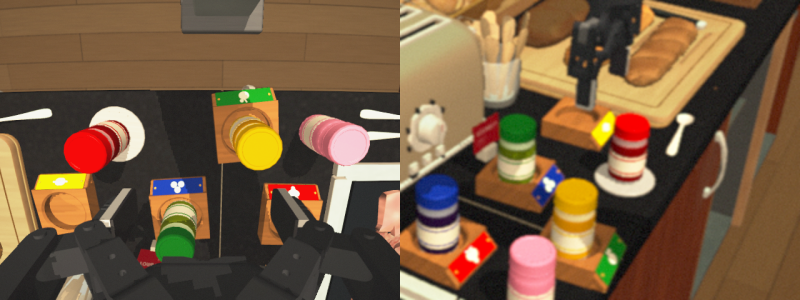

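The red jar stands on the coaster. The yellow lid is at (416,236), as predicted.

Call:
{"name": "send_rows", "arguments": {
  "commands": [
    {"slide": [0.3,3,0],"rotation": [0,0,0]},
    {"slide": [0.2,3,0],"rotation": [0,0,0]},
    {"slide": [0,0,0],"rotation": [0,0,0]},
    {"slide": [0,0,2.5],"rotation": [0,0,0]},
    {"slide": [0,0,2.5],"rotation": [0,0,0]},
    {"slide": [0,0,2.5],"rotation": [0,0,0]},
    {"slide": [0,0,2],"rotation": [0,0,0]},
    {"slide": [0,0,0.9],"rotation": [0,0,0]},
    {"slide": [0,0,0],"rotation": [0,0,0]}
  ]
}}

```text
clock: 10.35
position: [0.4574, -0.0183, 0.0624]
eef_rot: [-0.0, -0.0, 1.0, -0.0]
wrist_force: [1.2, -0.2, 0.6]
opening: 0.0857
grip_force: 0.0
```

Call:
{"name": "send_rows", "arguments": {
  "commands": [
    {"slide": [0,0,0],"rotation": [0,0,0]},
    {"slide": [0,0,0],"rotation": [0,0,0]},
    {"slide": [0,0,0],"rotation": [0,0,0]},
    {"slide": [0,0,0],"rotation": [0,0,0]},
    {"slide": [0,0,0],"rotation": [0,0,0]},
    {"slide": [0,0,0],"rotation": [0,0,0]}
  ],
  "gripper": -1
}}

```text
clock: 11.1
position: [0.4583, -0.0177, 0.0638]
eef_rot: [0.001, -0.001, 1.0, -0.0]
wrist_force: [-0.3, -1.1, 5.6]
opening: 0.048
grip_force: 46.3
```

Call:
{"name": "send_rows", "arguments": {
  "commands": [
    {"slide": [0,0,-0.5],"rotation": [0,0,0]},
    {"slide": [0,0,-1.5],"rotation": [0,0,0]},
    {"slide": [0,0,-2.5],"rotation": [0,0,0]},
    {"slide": [0,0,-3],"rotation": [0,0,0]},
    {"slide": [0,0,-2.5],"rotation": [0,0,0]},
    {"slide": [0,0,-1.5],"rotation": [0,0,0]},
    {"slide": [0,0,-0.5],"rotation": [0,0,0]},
    {"slide": [0,0,0],"rotation": [0,0,0]}
  ]
}}

```text
clock: 12.1
position: [0.4573, -0.0176, 0.182]
eef_rot: [-0.001, -0.001, 1.0, 0.0]
wrist_force: [0.2, -0.4, -4.1]
opening: 0.0474
grip_force: 47.1
```

Call:
{"name": "send_rows", "arguments": {
  "commands": [
    {"slide": [-0.8,-1.7,0],"rotation": [0,0,0]},
    {"slide": [-1.5,-3.5,0],"rotation": [0,0,0]},
    {"slide": [-2,-4.5,0],"rotation": [0,0,0]},
    {"slide": [-2,-4.5,0],"rotation": [0,0,0]},
    {"slide": [-2,-4.5,0],"rotation": [0,0,0]},
    {"slide": [-2,-4.3,0],"rotation": [0,0,0]},
    {"slide": [-1.5,-3,0],"rotation": [0,0,0]},
    {"slide": [-0.7,-1.7,0],"rotation": [0,0,0]},
    {"slide": [0,0,0],"rotation": [0,0,0]},
    {"slide": [0,0,0],"rotation": [0,0,0]}
  ]
}}

```text
clock: 13.35
position: [0.5825, -0.2941, 0.1814]
eef_rot: [-0.001, -0.001, 1.0, 0.0]
wrist_force: [0.5, 0.0, -3.2]
opening: 0.0484
grip_force: 47.4
```

Call:
{"name": "send_rows", "arguments": {
  "commands": [
    {"slide": [0,0,1],"rotation": [0,0,0]},
    {"slide": [0,0,2],"rotation": [0,0,0]},
    {"slide": [0,0,2.5],"rotation": [0,0,0]},
    {"slide": [0,0,2.5],"rotation": [0,0,0]},
    {"slide": [0,0,1.5],"rotation": [0,0,0]},
    {"slide": [0,0,1],"rotation": [0,0,0]},
    {"slide": [0,0,0.5],"rotation": [0,0,0]},
    {"slide": [0,0,0],"rotation": [0,0,0]}
  ]
}}

```text
clock: 14.35
position: [0.5829, -0.2946, 0.0728]
eef_rot: [0.0, -0.001, 1.0, -0.0]
wrist_force: [-0.5, -0.8, -2.9]
opening: 0.048
grip_force: 47.4
```

Call:
{"name": "send_rows", "arguments": {
  "commands": [
    {"slide": [0,0,0.3],"rotation": [0,0,0]},
    {"slide": [0,0,0.2],"rotation": [0,0,0]},
    {"slide": [0,0,0.2],"rotation": [0,0,0]},
    {"slide": [0,0,0],"rotation": [0,0,0]},
    {"slide": [0,0,0],"rotation": [0,0,0]}
  ]
}}

```text
clock: 14.98
position: [0.5829, -0.2946, 0.0657]
eef_rot: [0.0, -0.0, 1.0, 0.0]
wrist_force: [-0.4, -0.3, -2.5]
opening: 0.0479
grip_force: 47.4
```

Call:
{"name": "send_rows", "arguments": {
  "commands": [
    {"slide": [0,0,0.2],"rotation": [0,0,0]},
    {"slide": [0,0,0.15],"rotation": [0,0,0]},
    {"slide": [0,0,0],"rotation": [0,0,0]},
    {"slide": [0,0,0],"rotation": [0,0,0]}
  ]
}}

```text
clock: 15.48
position: [0.5835, -0.2948, 0.0639]
eef_rot: [0.001, -0.001, 1.0, -0.0]
wrist_force: [-1.4, 1.6, 5.2]
opening: 0.0475
grip_force: 48.1
```

Call:
{"name": "send_rows", "arguments": {
  "commands": [
    {"slide": [0,0,0],"rotation": [0,0,0]},
    {"slide": [0,0,0],"rotation": [0,0,0]},
    {"slide": [0,0,0],"rotation": [0,0,0]},
    {"slide": [0,0,0],"rotation": [0,0,0]},
    {"slide": [0,0,-1],"rotation": [0,0,0]},
    {"slide": [0,0,-2],"rotation": [0,0,0]},
    {"slide": [0,0,-3],"rotation": [0,0,0]},
    {"slide": [0,0,-3],"rotation": [0,0,0]},
    {"slide": [0,0,-2],"rotation": [0,0,0]},
    {"slide": [0,0,0],"rotation": [0,0,0]}
  ],
  "gripper": 1
}}

```text
clock: 16.73
position: [0.5837, -0.2949, 0.1749]
eef_rot: [0.002, -0.001, 1.0, -0.001]
wrist_force: [0.3, -0.6, -0.9]
opening: 0.0854
grip_force: 0.0
```

Call:
{"name": "send_rows", "arguments": {
  "commands": [
    {"slide": [0,3,0],"rotation": [0,0,0]},
    {"slide": [-0.2,4,0],"rotation": [0,0,0]},
    {"slide": [-0.2,4.5,0],"rotation": [0,0,0]},
    {"slide": [-0.1,4,0],"rotation": [0,0,0]},
    {"slide": [0,2.6,0],"rotation": [0,0,0]},
    {"slide": [0,0,0],"rotation": [0,0,0]},
    {"slide": [0,0,0],"rotation": [0,0,0]}
  ]
}}

```text
clock: 17.6
position: [0.5873, -0.1138, 0.1713]
eef_rot: [-0.001, -0.001, 1.0, -0.0]
wrist_force: [-0.3, 1.0, -0.8]
opening: 0.086
grip_force: 0.0
```

```bash
python3 - <<'E'
from h import *
s=wrist("w4");print(bot.read_state()["position"].round(4))
p=proj(s,[[.587,-.1143,.102]])[0];print(p)
print(mask(s,"green",p,70))
b=shot("side")["image"][120:360,240:560]
cv2.imwrite("pics/c4.png",cv2.resize(np.hstack([s["image"],cv2.resize(b,(640,480))]),(800,300),interpolation=cv2.INTER_AREA)[:,:,::-1])
E
```

```text
[ 0.5874 -0.1142  0.1714]
[326.13379555 242.91247736]
(array([290.5, 204.5, 360.5, 277.5]), np.int32(4036))
```

View pics/c4.png

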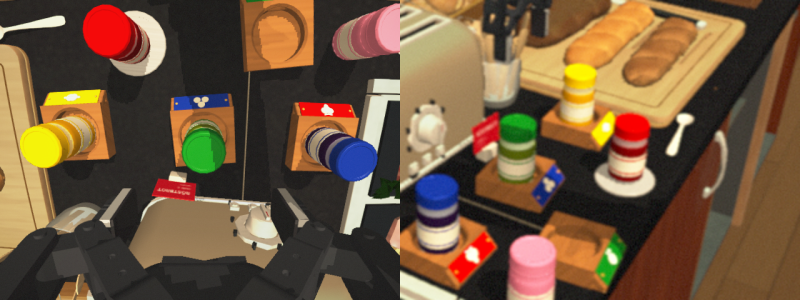

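Yellow jar is down in its well, and the green lid is where predicted (325,241). Descending on it.

Call:
{"name": "send_rows", "arguments": {
  "commands": [
    {"slide": [0,0,1.5],"rotation": [0,0,0]},
    {"slide": [0,0,2.5],"rotation": [0,0,0]},
    {"slide": [0,0,2.5],"rotation": [0,0,0]},
    {"slide": [0,0,2.5],"rotation": [0,0,0]},
    {"slide": [0,0,1.2],"rotation": [0,0,0]},
    {"slide": [0,0,0.7],"rotation": [0,0,0]},
    {"slide": [0,0,0],"rotation": [0,0,0]}
  ]
}}

```text
clock: 18.58
position: [0.5877, -0.1137, 0.0631]
eef_rot: [-0.0, -0.0, 1.0, -0.0]
wrist_force: [-0.6, 0.4, 0.8]
opening: 0.0853
grip_force: 0.0
```

Call:
{"name": "send_rows", "arguments": {
  "commands": [
    {"slide": [0,0,0],"rotation": [0,0,0]},
    {"slide": [0,0,0],"rotation": [0,0,0]},
    {"slide": [0,0,0],"rotation": [0,0,0]},
    {"slide": [0,0,0],"rotation": [0,0,0]},
    {"slide": [0,0,0],"rotation": [0,0,0]},
    {"slide": [0,0,0],"rotation": [0,0,0]}
  ],
  "gripper": -1
}}

```text
clock: 19.32
position: [0.5883, -0.1137, 0.0643]
eef_rot: [0.001, -0.001, 1.0, -0.0]
wrist_force: [-0.4, 0.2, 5.3]
opening: 0.048
grip_force: 46.6
```

Call:
{"name": "send_rows", "arguments": {
  "commands": [
    {"slide": [0,0,-0.5],"rotation": [0,0,0]},
    {"slide": [0,0,-1.5],"rotation": [0,0,0]},
    {"slide": [0,0,-2.5],"rotation": [0,0,0]},
    {"slide": [0,0,-3],"rotation": [0,0,0]},
    {"slide": [0,0,-2.5],"rotation": [0,0,0]},
    {"slide": [0,0,-1.5],"rotation": [0,0,0]},
    {"slide": [0,0,-0.5],"rotation": [0,0,0]},
    {"slide": [0,0,0],"rotation": [0,0,0]}
  ]
}}

```text
clock: 20.32
position: [0.5874, -0.1134, 0.1824]
eef_rot: [-0.001, -0.0, 1.0, 0.0]
wrist_force: [0.3, 0.4, -4.2]
opening: 0.0483
grip_force: 47.1
```

Call:
{"name": "send_rows", "arguments": {
  "commands": [
    {"slide": [1.6,1.2,0],"rotation": [0,0,0]},
    {"slide": [2.9,2.1,0],"rotation": [0,0,0]},
    {"slide": [3.4,2.4,0],"rotation": [0,0,0]},
    {"slide": [2.9,2.1,0],"rotation": [0,0,0]},
    {"slide": [2.2,1.6,0],"rotation": [0,0,0]},
    {"slide": [0,0,1.5],"rotation": [0,0,0]},
    {"slide": [0,0,2.5],"rotation": [0,0,0]},
    {"slide": [0,0,2],"rotation": [0,0,0]},
    {"slide": [0,0,1],"rotation": [0,0,0]},
    {"slide": [0,0,0],"rotation": [0,0,0]}
  ]
}}

```text
clock: 21.58
position: [0.4572, -0.0201, 0.1122]
eef_rot: [-0.001, -0.0, 1.0, -0.0]
wrist_force: [0.1, 0.4, -2.7]
opening: 0.048
grip_force: 47.3
```

Call:
{"name": "send_rows", "arguments": {
  "commands": [
    {"slide": [0,0,1.5],"rotation": [0,0,0]},
    {"slide": [0,0,1.5],"rotation": [0,0,0]},
    {"slide": [0,0,0.8],"rotation": [0,0,0]},
    {"slide": [0,0,0.5],"rotation": [0,0,0]},
    {"slide": [0,0,0.3],"rotation": [0,0,0]},
    {"slide": [0,0,0],"rotation": [0,0,0]},
    {"slide": [0,0,0],"rotation": [0,0,0]}
  ]
}}

```text
clock: 22.45
position: [0.4578, -0.0196, 0.0675]
eef_rot: [0.0, -0.001, 1.0, 0.0]
wrist_force: [0.4, -0.5, -3.0]
opening: 0.0482
grip_force: 47.3
```

Call:
{"name": "send_rows", "arguments": {
  "commands": [
    {"slide": [0,0,0.2],"rotation": [0,0,0]},
    {"slide": [0,0,0.2],"rotation": [0,0,0]},
    {"slide": [0,0,0.1],"rotation": [0,0,0]},
    {"slide": [0,0,0],"rotation": [0,0,0]},
    {"slide": [0,0,0],"rotation": [0,0,0]}
  ]
}}

```text
clock: 23.08
position: [0.4587, -0.0197, 0.0644]
eef_rot: [0.002, -0.001, 1.0, -0.0]
wrist_force: [-2.9, 0.7, 6.1]
opening: 0.048
grip_force: 48.4
```

Call:
{"name": "send_rows", "arguments": {
  "commands": [
    {"slide": [0,0,0],"rotation": [0,0,0]},
    {"slide": [0,0,0],"rotation": [0,0,0]},
    {"slide": [0,0,0],"rotation": [0,0,0]},
    {"slide": [0,0,0],"rotation": [0,0,0]},
    {"slide": [0,0,-1],"rotation": [0,0,0]},
    {"slide": [0,0,-2],"rotation": [0,0,0]},
    {"slide": [0,0,-3],"rotation": [0,0,0]},
    {"slide": [0,0,-3],"rotation": [0,0,0]},
    {"slide": [0,0,-2],"rotation": [0,0,0]},
    {"slide": [0,0,0],"rotation": [0,0,0]}
  ],
  "gripper": 1
}}

```text
clock: 24.32
position: [0.4583, -0.0195, 0.1738]
eef_rot: [0.001, -0.001, 1.0, 0.0]
wrist_force: [1.6, -0.3, -0.9]
opening: 0.0853
grip_force: 0.0
```

Call:
{"name": "send_rows", "arguments": {
  "commands": [
    {"slide": [-2,1,0],"rotation": [0,0,0]},
    {"slide": [-3,2,0],"rotation": [0,0,0]},
    {"slide": [-4,2,0],"rotation": [0,0,0]},
    {"slide": [-3,2,0],"rotation": [0,0,0]},
    {"slide": [-2.1,0.8,0],"rotation": [0,0,0]},
    {"slide": [0,0,0],"rotation": [0,0,0]},
    {"slide": [0,0,0],"rotation": [0,0,0]}
  ]
}}

```text
clock: 25.2
position: [0.5978, 0.0582, 0.1711]
eef_rot: [-0.001, -0.0, 1.0, -0.0]
wrist_force: [-0.2, -0.6, 0.3]
opening: 0.0857
grip_force: 0.0
```

```bash
python3 - <<'E'
from h import *
s=wrist("w5");print(bot.read_state()["position"].round(4))
p=proj(s,[[.598,.0578,.102]])[0];print(p)
print(mask(s,"blue",p,70))
b=shot("side")["image"][120:360,240:560]
cv2.imwrite("pics/c5.png",cv2.resize(np.hstack([s["image"],cv2.resize(b,(640,480))]),(800,300),interpolation=cv2.INTER_AREA)[:,:,::-1])
E
```

```text
[0.5979 0.0582 0.1717]
[326.2339363  243.67714836]
(array([291.5, 204.5, 361.5, 277.5]), np.int32(4021))
```

View pics/c5.png

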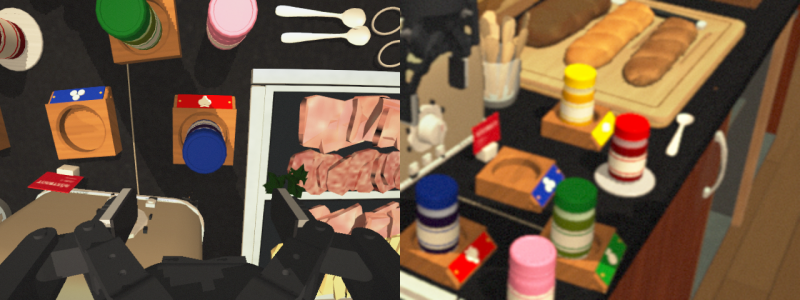

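Green jar is in place and the blue lid is as predicted (326,241). Descending.

Call:
{"name": "send_rows", "arguments": {
  "commands": [
    {"slide": [0,0,1.5],"rotation": [0,0,0]},
    {"slide": [0,0,2.5],"rotation": [0,0,0]},
    {"slide": [0,0,2.5],"rotation": [0,0,0]},
    {"slide": [0,0,2.5],"rotation": [0,0,0]},
    {"slide": [0,0,1.2],"rotation": [0,0,0]},
    {"slide": [0,0,0.7],"rotation": [0,0,0]},
    {"slide": [0,0,0],"rotation": [0,0,0]}
  ]
}}

```text
clock: 26.18
position: [0.5985, 0.0584, 0.0632]
eef_rot: [0.0, -0.0, 1.0, 0.0]
wrist_force: [-0.6, 0.0, -0.7]
opening: 0.0851
grip_force: 0.0
```

Call:
{"name": "send_rows", "arguments": {
  "commands": [
    {"slide": [0,0,0],"rotation": [0,0,0]},
    {"slide": [0,0,0],"rotation": [0,0,0]},
    {"slide": [0,0,0],"rotation": [0,0,0]},
    {"slide": [0,0,0],"rotation": [0,0,0]},
    {"slide": [0,0,0],"rotation": [0,0,0]},
    {"slide": [0,0,0],"rotation": [0,0,0]}
  ],
  "gripper": -1
}}

```text
clock: 26.92
position: [0.5993, 0.0586, 0.0643]
eef_rot: [0.001, -0.001, 1.0, 0.0]
wrist_force: [1.1, 0.7, 5.2]
opening: 0.048
grip_force: 47.1
```

Call:
{"name": "send_rows", "arguments": {
  "commands": [
    {"slide": [0,0,-0.5],"rotation": [0,0,0]},
    {"slide": [0,0,-1.5],"rotation": [0,0,0]},
    {"slide": [0,0,-2.5],"rotation": [0,0,0]},
    {"slide": [0,0,-3],"rotation": [0,0,0]},
    {"slide": [0,0,-2.5],"rotation": [0,0,0]},
    {"slide": [0,0,-1.5],"rotation": [0,0,0]},
    {"slide": [0,0,-0.5],"rotation": [0,0,0]},
    {"slide": [0,0,0],"rotation": [0,0,0]}
  ]
}}

```text
clock: 27.92
position: [0.5982, 0.0585, 0.1824]
eef_rot: [-0.001, -0.001, 1.0, 0.0]
wrist_force: [0.4, 0.3, -2.7]
opening: 0.0482
grip_force: 46.8
```

Call:
{"name": "send_rows", "arguments": {
  "commands": [
    {"slide": [0.2,-2,0],"rotation": [0,0,0]},
    {"slide": [0.2,-4,0],"rotation": [0,0,0]},
    {"slide": [0.2,-5,0],"rotation": [0,0,0]},
    {"slide": [0.2,-4,0],"rotation": [0,0,0]},
    {"slide": [0.2,-2.3,0],"rotation": [0,0,0]},
    {"slide": [0,0,1.5],"rotation": [0,0,0]},
    {"slide": [0,0,2.5],"rotation": [0,0,0]},
    {"slide": [0,0,2],"rotation": [0,0,0]},
    {"slide": [0,0,1],"rotation": [0,0,0]},
    {"slide": [0,0,0],"rotation": [0,0,0]}
  ]
}}

```text
clock: 29.18
position: [0.5882, -0.1144, 0.1122]
eef_rot: [-0.001, -0.001, 1.0, -0.0]
wrist_force: [-0.0, 0.4, -2.0]
opening: 0.0478
grip_force: 46.9
```

Call:
{"name": "send_rows", "arguments": {
  "commands": [
    {"slide": [0,0,1.5],"rotation": [0,0,0]},
    {"slide": [0,0,1.5],"rotation": [0,0,0]},
    {"slide": [0,0,0.8],"rotation": [0,0,0]},
    {"slide": [0,0,0.5],"rotation": [0,0,0]},
    {"slide": [0,0,0.3],"rotation": [0,0,0]},
    {"slide": [0,0,0],"rotation": [0,0,0]},
    {"slide": [0,0,0],"rotation": [0,0,0]}
  ]
}}

```text
clock: 30.05
position: [0.5889, -0.1146, 0.0676]
eef_rot: [0.0, -0.001, 1.0, 0.0]
wrist_force: [0.2, 0.0, -2.3]
opening: 0.0482
grip_force: 46.9
```

Call:
{"name": "send_rows", "arguments": {
  "commands": [
    {"slide": [0,0,0.2],"rotation": [0,0,0]},
    {"slide": [0,0,0.1],"rotation": [0,0,0]},
    {"slide": [0,0,0.1],"rotation": [0,0,0]},
    {"slide": [0,0,0],"rotation": [0,0,0]},
    {"slide": [0,0,0],"rotation": [0,0,0]}
  ]
}}

```text
clock: 30.68
position: [0.5892, -0.1146, 0.0644]
eef_rot: [0.001, -0.001, 1.0, -0.0]
wrist_force: [-2.2, 2.1, 5.9]
opening: 0.048
grip_force: 47.5
```

Call:
{"name": "send_rows", "arguments": {
  "commands": [
    {"slide": [0,0,0],"rotation": [0,0,0]},
    {"slide": [0,0,0],"rotation": [0,0,0]},
    {"slide": [0,0,0],"rotation": [0,0,0]},
    {"slide": [0,0,0],"rotation": [0,0,0]},
    {"slide": [0,0,-1],"rotation": [0,0,0]},
    {"slide": [0,0,-2],"rotation": [0,0,0]},
    {"slide": [0,0,-3],"rotation": [0,0,0]},
    {"slide": [0,0,-3],"rotation": [0,0,0]},
    {"slide": [0,0,-2],"rotation": [0,0,0]},
    {"slide": [0,0,0],"rotation": [0,0,0]}
  ],
  "gripper": 1
}}

```text
clock: 31.92
position: [0.5896, -0.1146, 0.1758]
eef_rot: [0.002, -0.001, 1.0, 0.0]
wrist_force: [0.8, 0.3, -0.3]
opening: 0.0856
grip_force: 0.0
```

Call:
{"name": "send_rows", "arguments": {
  "commands": [
    {"slide": [1.5,-1.35,0],"rotation": [0,0,0]},
    {"slide": [3,-2,0],"rotation": [0,0,0]},
    {"slide": [3.5,-2.5,0],"rotation": [0,0,0]},
    {"slide": [3,-2,0],"rotation": [0,0,0]},
    {"slide": [1.5,-1.5,0],"rotation": [0,0,0]},
    {"slide": [0,0,0],"rotation": [0,0,0]},
    {"slide": [0,0,0],"rotation": [0,0,0]}
  ]
}}

```text
clock: 32.8
position: [0.4639, -0.208, 0.1726]
eef_rot: [-0.0, -0.0, 1.0, 0.0]
wrist_force: [0.7, 0.4, -0.1]
opening: 0.0853
grip_force: 0.0
```

```bash
python3 - <<'E'
from h import *
s=wrist("w6");print(bot.read_state()["position"].round(4))
p=proj(s,[[.463,-.2078,.095]])[0];print(p)
print(mask(s,"red",p,70))
b=shot("side")["image"][120:360,240:560]
cv2.imwrite("pics/c6.png",cv2.resize(np.hstack([s["image"],cv2.resize(b,(640,480))]),(800,300),interpolation=cv2.INTER_AREA)[:,:,::-1])
E
```

```text
[ 0.464  -0.2079  0.1725]
[327.11834597 238.65659853]
(array([287.5, 196.5, 357.5, 273.5]), np.int32(4169))
```

View pics/c6.png

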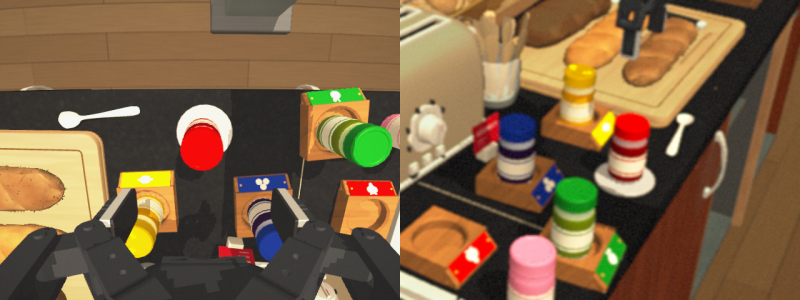

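Blue jar is in place and the red jar is still upright on the coaster. Picking it up.

Call:
{"name": "send_rows", "arguments": {
  "commands": [
    {"slide": [0.1,-0.1,1.5],"rotation": [0,0,0]},
    {"slide": [0,0,2.5],"rotation": [0,0,0]},
    {"slide": [0,0,2.5],"rotation": [0,0,0]},
    {"slide": [0,0,2.5],"rotation": [0,0,0]},
    {"slide": [0,0,1.7],"rotation": [0,0,0]},
    {"slide": [0,0,1],"rotation": [0,0,0]},
    {"slide": [0,0,0],"rotation": [0,0,0]}
  ]
}}

```text
clock: 33.78
position: [0.4625, -0.2091, 0.0556]
eef_rot: [-0.001, -0.001, 1.0, 0.0]
wrist_force: [0.5, -0.5, 1.3]
opening: 0.0853
grip_force: 0.0
```

Call:
{"name": "send_rows", "arguments": {
  "commands": [
    {"slide": [0,0,0],"rotation": [0,0,0]},
    {"slide": [0,0,0],"rotation": [0,0,0]},
    {"slide": [0,0,0],"rotation": [0,0,0]},
    {"slide": [0,0,0],"rotation": [0,0,0]},
    {"slide": [0,0,0],"rotation": [0,0,0]},
    {"slide": [0,0,0],"rotation": [0,0,0]}
  ],
  "gripper": -1
}}

```text
clock: 34.52
position: [0.4635, -0.2094, 0.0574]
eef_rot: [0.001, -0.001, 1.0, -0.0]
wrist_force: [-0.2, 0.4, 5.5]
opening: 0.0478
grip_force: 46.3
```

Call:
{"name": "send_rows", "arguments": {
  "commands": [
    {"slide": [0,0,-0.5],"rotation": [0,0,0]},
    {"slide": [0,0,-1.5],"rotation": [0,0,0]},
    {"slide": [0,0,-2.5],"rotation": [0,0,0]},
    {"slide": [0,0,-3],"rotation": [0,0,0]},
    {"slide": [0,0,-3],"rotation": [0,0,0]},
    {"slide": [0,0,-2],"rotation": [0,0,0]},
    {"slide": [0,0,-1],"rotation": [0,0,0]},
    {"slide": [0,0,0],"rotation": [0,0,0]}
  ]
}}

```text
clock: 35.52
position: [0.4628, -0.2091, 0.1911]
eef_rot: [0.0, -0.0, 1.0, 0.0]
wrist_force: [-0.1, 0.9, -3.8]
opening: 0.0483
grip_force: 47.0
```

Call:
{"name": "send_rows", "arguments": {
  "commands": [
    {"slide": [-0.8,1.7,0],"rotation": [0,0,0]},
    {"slide": [-1.7,3.4,0],"rotation": [0,0,0]},
    {"slide": [-2.1,4.2,0],"rotation": [0,0,0]},
    {"slide": [-2.1,4.2,0],"rotation": [0,0,0]},
    {"slide": [-2.1,4.2,0],"rotation": [0,0,0]},
    {"slide": [-2.1,4.2,0],"rotation": [0,0,0]},
    {"slide": [-1.7,3.1,0],"rotation": [0,0,0]},
    {"slide": [-0.9,1.7,0],"rotation": [0,0,0]},
    {"slide": [0,0,0],"rotation": [0,0,0]},
    {"slide": [0,0,0],"rotation": [0,0,0]}
  ]
}}

```text
clock: 36.78
position: [0.5971, 0.0576, 0.1907]
eef_rot: [-0.0, -0.0, 1.0, -0.0]
wrist_force: [0.3, -0.5, -1.7]
opening: 0.0481
grip_force: 47.1
```

Call:
{"name": "send_rows", "arguments": {
  "commands": [
    {"slide": [0,0,1.5],"rotation": [0,0,0]},
    {"slide": [0,0,2.5],"rotation": [0,0,0]},
    {"slide": [0,0,2.5],"rotation": [0,0,0]},
    {"slide": [0,0,2.5],"rotation": [0,0,0]},
    {"slide": [0,0,1.5],"rotation": [0,0,0]},
    {"slide": [0,0,0.8],"rotation": [0,0,0]},
    {"slide": [0,0,0.5],"rotation": [0,0,0]},
    {"slide": [0,0,0.3],"rotation": [0,0,0]},
    {"slide": [0,0,0],"rotation": [0,0,0]},
    {"slide": [0,0,0],"rotation": [0,0,0]}
  ]
}}

```text
clock: 38.02
position: [0.5977, 0.058, 0.0706]
eef_rot: [0.0, -0.001, 1.0, 0.0]
wrist_force: [-0.0, 0.5, -2.9]
opening: 0.0484
grip_force: 47.1
```

Call:
{"name": "send_rows", "arguments": {
  "commands": [
    {"slide": [0,0,0.3],"rotation": [0,0,0]},
    {"slide": [0,0,0.2],"rotation": [0,0,0]},
    {"slide": [0,0,0.1],"rotation": [0,0,0]},
    {"slide": [0,0,0.1],"rotation": [0,0,0]},
    {"slide": [0,0,0],"rotation": [0,0,0]},
    {"slide": [0,0,0],"rotation": [0,0,0]}
  ]
}}

```text
clock: 38.78
position: [0.5981, 0.0579, 0.0645]
eef_rot: [0.001, -0.001, 1.0, 0.0]
wrist_force: [-1.7, -1.0, 4.7]
opening: 0.0477
grip_force: 47.9
```

Call:
{"name": "send_rows", "arguments": {
  "commands": [
    {"slide": [0,0,0],"rotation": [0,0,0]},
    {"slide": [0,0,0],"rotation": [0,0,0]},
    {"slide": [0,0,0],"rotation": [0,0,0]},
    {"slide": [0,0,0],"rotation": [0,0,0]},
    {"slide": [0,0,-1],"rotation": [0,0,0]},
    {"slide": [0,0,-2],"rotation": [0,0,0]},
    {"slide": [0,0,-3],"rotation": [0,0,0]},
    {"slide": [0,0,-3],"rotation": [0,0,0]},
    {"slide": [0,0,-4],"rotation": [0,0,0]},
    {"slide": [0,0,-4],"rotation": [0,0,0]}
  ],
  "gripper": 1
}}

```text
clock: 40.02
position: [0.5975, 0.0578, 0.2363]
eef_rot: [0.001, -0.0, 1.0, 0.0]
wrist_force: [0.2, -0.0, -1.2]
opening: 0.0856
grip_force: 0.0
```

Call:
{"name": "send_rows", "arguments": {
  "commands": [
    {"slide": [3,-4,0],"rotation": [0,0,0]},
    {"slide": [3,-5,0],"rotation": [0,0,0]},
    {"slide": [3,-5,0],"rotation": [0,0,0]},
    {"slide": [3,-5,0],"rotation": [0,0,0]},
    {"slide": [2,-5,0],"rotation": [0,0,0]},
    {"slide": [2,-5,0],"rotation": [0,0,0]},
    {"slide": [2,-5,0],"rotation": [0,0,0]},
    {"slide": [2,-4,0],"rotation": [0,0,0]},
    {"slide": [0,0,0],"rotation": [0,0,0]},
    {"slide": [0,0,0],"rotation": [0,0,0]}
  ]
}}

```text
clock: 41.28
position: [0.3979, -0.3223, 0.2343]
eef_rot: [0.001, -0.0, 1.0, -0.0]
wrist_force: [-0.1, 0.1, -0.2]
opening: 0.0855
grip_force: 0.0
```

```bash
python3 - <<'E'
from h import *
S=shot("side");T=shot("top");print(bot.read_state()["position"].round(3))
H=dict(red=(.598,.0565),blue=(.589,-.115),yellow=(.583,-.295),green=(.456,-.0206))
for c,h in H.items():
    X=[*h,.095]
    try:
        ba,na=mask(S,c,proj(S,X)[0],30);bb,nb=mask(T,c,proj(T,X)[0],30)
        r=lidfit([S,T],[ba,bb],h);print(c,r.x.round(4),"off mm",((r.x[:2]-h)*1000).round(1),np.abs(r.fun).max().round(1))
    except Exception as e: print(c,e)
a=cv2.resize(T["image"][140:380,170:490],(400,300));b=cv2.resize(S["image"][120:360,230:550],(400,300))
cv2.imwrite("pics/end.png",np.hstack([a,b])[:,:,::-1])
E
```

```text
[ 0.398 -0.322  0.234]
red [0.598  0.0545 0.1028 0.0174 0.0265] off mm [-0. -2.] 1.1
blue min() iterable argument is empty
yellow min() iterable argument is empty
green min() iterable argument is empty
```

View pics/end.png

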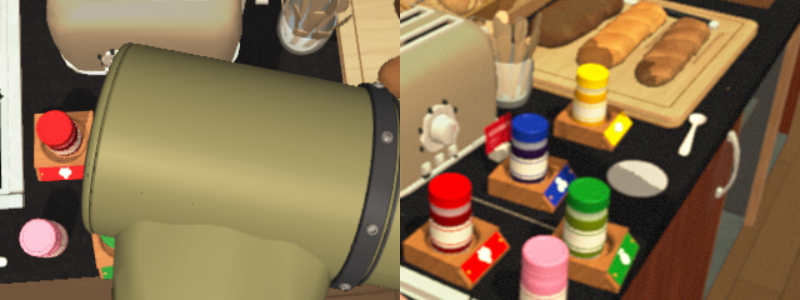

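The side view shows all four jars upright in the holders of their lid colours. The arm hides three of them from the top camera, but each was released within about 3 mm of its well's axis and touched down at the expected TCP height of 0.064 m. Handing in.

```bash
python3 -c "
from workcell import bot
print(bot.job_done())"
```

```text
the job is handed in; nothing more can be done
None
```

I moved all four jars to the holders matching their lids, each upright and down in its well, and handed the job in after about 41 s of robot time; the hand-in call returned no verdict.

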